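# Hang the tee connector on the drying stand

## Robot

A 7-joint arm with a two-finger parallel gripper is mounted at the origin on the work surface. World frame = base frame: x ahead of the robot, y to its left, z up, the work surface at z = 0. Lengths are in mm, angles in rad, forces in N, time in s.
With the tool pointing down it reaches from about 400 to 875 mm from the base axis. Payload 4.4 kg.
Tool frame: the origin (TCP) lies where the fingers leave the gripper's body, on its centre line; the fingertips stand 73 mm ahead of it and the grasp point (between the pads) lies 54 mm ahead of it; z points along the fingers, y is the line along which they close (so a half turn about z gives the same grasp; the last joint's range is limited). The gripper opens to 85 mm and grips with 20 to 120 N. Pads are 22 mm wide; open, the fingers measure 114 mm over their backs; the gripper's body (76 mm by 85 mm) begins 54 mm behind the grasp point. The pads swing forward as they close: fully open they stand 13 mm farther back than shut.
Start: joints at [-1.294, 0.628, 0.038, 1.517, -0.027, 0.996, -0.02], TCP at [218.461, 612.202, 303.913] pointing down, gripper open.
Joint ranges: [-3.06, 3.06], [-0.37, 2.12], [-1.25, 1.32], [0.18, 2.47], [-1.1, 4.24], [0.23, 1.98], [-2.94, 2.94]. Speed limits (rad/s): [2.57, 2.57, 3.14, 3.14, 3.14, 3.14, 3.14].

## Interface

Orientations are given as [roll, pitch, yaw] about the fixed x, y, z axes, in that order (R = Rz(yaw) Ry(pitch) Rx(roll)).
In Python, from cell import ctrl gives the robot as it stands.
- The arm moves only by the tool send_rows, never from a script. Its argument "rows" is a list that holds one entry, the list of rows, each a list of 6 numbers: the shift along the tool's x, y, z in cm, then the turn, a rotation vector about the tool's x, y, z in rad. In form: [[[tx, ty, tz, wx, wy, wz], ...]]. A call has 1 to 10 rows; each row is the pose to reach, as a shift and turn from the pose commanded when the call began, along the tool's axes at that moment; what a row does not reach only later rows make up. A row lasts 1/10 s, in which the tool goes at most 50 mm and 8.59 degrees, less where a joint would pass 70% of its speed; a pose out of reach is approached as far as the arm can. A call with a gripper value outside its range is refused whole. "grip" is the closure in counts, from 0 (fully open) to 255 (shut), set as the call begins (left out, the last holds). The fingers move at their own pace and stop on an object; the grip force is fixed at half the most. Time passes only in rows, so rows that repeat a pose let the fingers close. It gives the time, the measured TCP pose, the force, the opening and the grip force at its end, in the units of the state.
- ctrl.read_state(): the state, without advancing time (a new reading comes with each control period).
- ctrl.get_image(name): name is "scene" or "top" or "wrist"; returns a dict with "pixels" (384x512x3 uint8, red, green, blue), "fx", "fy", "cx", "cy" (pixels), "D" ([k1, k2, p1, p2, k3] as OpenCV has them; the pictures are not rectified), "extrinsics" (4x4, takes a point from camera to world coordinates); the wrist camera has in their place "mount" (4x4, takes a point from camera to tool coordinates, whose origin is the TCP and whose axes are the flange's). Camera axes: x right, y up, looking along -z (the intrinsics and any distortion apply to the point x, -y, -z); pixel columns grow to the right and rows downward; lengths in mm; the calibration is good to about 2 mm. A picture is of the moment at which its call begins: read the wrist's pose just before it. There is no depth.
- ctrl.finish_job(): hands the job in; it is judged then, once.
The state is a dict: "clock": time; "qpos": joint angles; "qd": joint speeds; "tau": joint torques, N m; "eef_pos": TCP position; "tool_rot": TCP orientation; "force": force on the tool from outside, world axes, zero at the start; "torque": the same for the moment, N m; "width": finger opening in mm; "gripper_force": force on a finger pad.
Only numpy, scipy, OpenCV 4.12 (cv2) and the standard library are available. Lean on these libraries where they do the work, as an engineer would, in place of code of your own. Each camera call takes 0.05 s, during which the arm holds its last target. There are 200 camera calls.

## Task

Take the drying bar by its black handle off the drying stand, thread its shaft through the straight run of the tee-shaped metal connector lying on the draining board, and use the bar to lift the tee and carry it to the stand. Lower the bar into both notches of the stand with the tee hanging freely between the two uprights, and only then let go. The tee is disinfected, so do not touch it with the gripper or drop it, and leave the elbow connector and everything else on the table where it is.

Things in the scene. Friction and masses are not known exactly. Their poses are not given: they have to be found in the camera images.
- rack_seat (a point): Seat on the drying stand: the point midway between its two V notches, on the axis of a seated bar, 120 mm above the table. Its y axis is the line from notch to notch, positive towards the handle's side; z up. Yaw within 0.2 rad of the world axes.
- rack: Drying stand, steel, fixed: base plate 90 x 170 x 10 mm (origin under its centre), two uprights 22 mm wide, 8 mm thick, at y = -60 and +60 mm of its frame (clear gap 112 mm), each topped by an upward-open 90-degree V notch 37 mm wide and 18 mm deep, whose upper ends are 132 mm above the table.
- bar: Drying bar, 160 g, 205 mm long: round steel shaft 12 mm in diameter, 150 mm long, with a black square handle at one end. Origin on the axis, mid-shaft; +y runs along the axis to the handle (y = 75 to 130 mm), free tip at y = -75 mm. At the start it lies level in both notches, axis 120 mm above the table, handle to the left (+y) outside the stand; it lifts straight up out of them.
- bar_handle (a point): Centre of the bar's handle, 22 x 22 mm across and 55 mm along the bar's y axis, where it is to be grasped; 102.5 mm from mid-shaft. At the start it is 120 mm above the table, free below, its flat sides upright (facing the bar's +x and -x).
- bar_mid (a point): Middle of the bar's shaft, on its axis (same point as the bar's origin).
- bar_tip (a point): Free end of the shaft, on its axis.
- tee: Tee connector, aluminium, 0.14 to 0.28 kg: straight run 80 mm long, 50 mm outside diameter, with a through bore of 34 mm along its own y axis; side branch, 50 mm thick, along its +x to 60 mm from the bore's axis. Origin at the bore's centre. At the start it lies flat on the board, branch roughly away from the robot, one bore end facing left (+y), clear for the bar. It swings freely when lifted.
- tee_center (a point): Centre of the tee's run, on the bore's axis, half-way along (same as its origin). At the start the bore is level, its axis 39 mm above the table and 25 mm above the board.
- board: Draining board, grey plastic slab 240 (x) x 140 (y) x 14 mm, fixed to the table; origin at the centre of its underside. The tee and the elbow lie on it, side by side in x, in either order.
- elbow_center (a point): Corner of the aluminium elbow connector (two tubes of 50 mm outside diameter at a right angle, each about 45 mm long from the corner, lying flat, 64 mm high over the table) on the board beside the tee: not to be used or moved.
- sleeve_center (a point): Grey plastic sleeve, 48 mm in diameter, 70 mm tall, standing on the table; centre half-way up. Bystander.
- mask: Black rubber mask, a dome 94 mm in diameter and 75 mm tall; origin under its centre. Bystander.
- jar: Pink jar with steel cap, 80 mm in diameter, 110 mm tall; origin under its centre. Bystander.
- dish: Steel bowl 100 mm in diameter, 40 mm tall; origin under its centre. Bystander.
- spatula: Steel spatula lying on the table near the robot; origin on its underside. Bystander.
There are look-alikes about, which are no part of the job. Several things have the shape of the bar; the one meant has the colours described above.

How it is judged (in metres and radians):
On the way, in this order (a step that is already met when the one before it is completed fails the run):
1. the bar is lifted out of the stand's notches (z of bar_mid in the frame of rack_seat above 0.025 m and contact force between the fingers and bar above 0.5 N), for 0.1 s.
2. the held bar is threaded through the run of the tee while the tee still lies on the board (x of tee_center in the frame of bar between -0.016 and 0.016 m and z of tee_center in the frame of bar between -0.016 and 0.016 m and y of tee_center in the frame of bar between -0.033 and 0.033 m and z of tee_center in the frame of board below 0.048 m and contact force between the fingers and bar above 0.5 N), for 0.1 s.
3. the tee hangs on the held bar, lifted well clear of the board (x of tee_center in the frame of bar between -0.016 and 0.016 m and z of tee_center in the frame of bar between -0.016 and 0.016 m and y of tee_center in the frame of bar between -0.033 and 0.033 m and height (world z) of tee_center above 0.08 m and contact force between the fingers and bar above 0.5 N), for 0.2 s.
4. the bar with the tee on it is lowered into both notches while still held (x of tee_center in the frame of bar between -0.016 and 0.016 m and z of tee_center in the frame of bar between -0.016 and 0.016 m and y of tee_center in the frame of bar between -0.033 and 0.033 m and x of bar_mid in the frame of rack_seat between -0.006 and 0.006 m and z of bar_mid in the frame of rack_seat between -0.006 and 0.006 m and y of bar_mid in the frame of rack_seat between -0.018 and 0.018 m and angle between the y axis of bar and the y axis of rack_seat, either way round below 0.06 rad and contact force between the fingers and bar above 0.5 N), for 0.1 s.
At the end, for the whole second after the job is handed in: The bar lies in both notches (middle of shaft within 6 mm across and in height, 18 mm along, of its seat; within 0.06 rad), the tee hangs on it clear of the uprights (bore centre within 16 mm of the bar's axis and 33 mm of mid-shaft), at rest and let go (x of tee_center in the frame of bar between -0.016 and 0.016 m and z of tee_center in the frame of bar between -0.016 and 0.016 m and y of tee_center in the frame of bar between -0.033 and 0.033 m and x of bar_mid in the frame of rack_seat between -0.006 and 0.006 m and z of bar_mid in the frame of rack_seat between -0.006 and 0.006 m and y of bar_mid in the frame of rack_seat between -0.018 and 0.018 m and angle between the y axis of bar and the y axis of rack_seat, either way round below 0.06 rad and contact force between tee and rack below 0.2 N and linear speed of tee below 0.03 m/s and linear speed of bar below 0.02 m/s and contact force between the fingers and bar below 0.05 N); the robot touches nothing.
It fails at once if the gripper or arm touches the tee (contact force between any of the fingers, the arm and tee above 0.5 N).
It fails at once if the tee falls from the board or the bar on to the table or the stand's base (height (world z) of tee_center below 0.03 m).
It fails at once if the elbow connector is moved by more than 20 mm (distance of elbow_center from where it was at the start of the episode above 0.02 m).
It fails at once if the sleeve, mask, jar, bowl or spatula is moved by more than 20 mm (distance of any of sleeve_center, mask, jar, dish, spatula from where it was at the start of the episode above 0.02 m).
It also fails if it takes over 72 s, if anything falls off the work surface, if the arm or the gripper's body presses on something with over 40 N, if the wrist force passes 120 N, or if a joint passes its speed limit or range.

## Working session

There is one attempt and no reset: what is moved stays moved. The work goes in short steps, Python scripts to look and compute and a tool call to move; the robot and the scene stay as the last step left them, time stands still between calls to the robot, and variables do not carry over. Pictures are saved under pics/ and viewed, at most 10 in all, crops included, and the job is handed in when it is done.

Besides the shell and the picture viewer there is one more tool, called after "Call:" in YAML: its name, and indented under it one key for each argument. send_rows: Moves the arm, as the interface text tells. Its arguments: {"type":"object","properties":{"rows":{"type":"array","items":{"type":"array","items":{"type":"array","items":{"type":"number"}}}},"grip":{"type":"number"}},"required":["rows"]}

```bash
ls; mkdir -p pics; cat > h.py <<'E'
import numpy as np, cv2
from cell import ctrl
from scipy.spatial.transform import Rotation as R
def save(im,n): cv2.imwrite('pics/'+n,cv2.cvtColor(im['pixels'],cv2.COLOR_RGB2BGR))
def K(im): return np.array([[im['fx'],0,im['cx']],[0,im['fy'],im['cy']],[0,0,1.]])
def pose(im,T=None):
    return np.array(im['extrinsics']) if T is None else T@np.array(im['mount'])
def tool():
    s=ctrl.read_state();T=np.eye(4);T[:3,:3]=R.from_euler('xyz',s['tool_rot']).as_matrix();T[:3,3]=s['eef_pos'];return T
def ray(im,uv,E):
    p=cv2.undistortPoints(np.array(uv,float).reshape(-1,1,2),K(im),np.array(im['D'])).reshape(-1,2)
    d=np.c_[p[:,0],-p[:,1],-np.ones(len(p))]@E[:3,:3].T
    return E[:3,3],d
def plane(im,uv,z,E):
    o,d=ray(im,uv,E); return o+d*((z-o[2])/d[:,2])[:,None]
def proj(im,P,E):
    c=(np.atleast_2d(P)-E[:3,3])@E[:3,:3]; c=c*[1,-1,-1]
    return cv2.projectPoints(c,np.zeros(3),np.zeros(3),K(im),np.array(im['D']))[0].reshape(-1,2)
E
python3 - <<'E'
from h import *
import pickle
s=ctrl.read_state();print(s)
o={}
for n in('scene','top'):
    im=ctrl.get_image(n);save(im,n+'0.png');o[n]=im
    print(n,im['fx'],im['cx'],im['cy'],im['D'],np.round(im['extrinsics'],3).tolist())
pickle.dump(o,open('o.pkl','wb'))
a=np.hstack([])if 0 else None
E
```

```text
pics
{'clock': 0.0, 'qpos': array([-1.29382932,  0.62936405,  0.03841758,  1.518364  , -0.02698793,
        0.996297  , -0.01999784]), 'qd': array([ 3.41984591e-05,  3.30573264e-04,  1.25669068e-04, -1.92379174e-04,
       -5.68440420e-04, -1.07312465e-03, -7.40836084e-04]), 'tau': array([-7.54182065e-05, -5.63405299e+01,  1.22660749e+00, -1.93441916e+01,
        1.12560054e-02,  1.02124279e-02,  2.61059296e-05]), 'eef_pos': array([218.25924689, 611.74471069, 302.97817599]), 'tool_rot': array([-3.13967771e+00,  2.19676877e-05,  2.79885420e+00]), 'force': array([-0.19958901, -0.10485805, -0.20232568]), 'torque': array([-0.0319067 , -0.01935   , -0.04313588]), 'gripper_force': 0.0, 'width': 85.23234344582399}
scene 475.83283660928106 251.77334674198718 195.21441405627462 [0.03104097 0.         0.         0.         0.        ] [[-0.526, -0.678, 0.513, 1176.031], [0.85, -0.413, 0.327, 367.039], [-0.01, 0.608, 0.794, 1046.571], [0.0, 0.0, 0.0, 1.0]]
top 455.8743312642207 250.54988415077466 187.6242457838867 [-0.08119937  0.          0.          0.          0.        ] [[0.009, 0.997, -0.073, 452.352], [-1.0, 0.011, 0.022, -29.036], [0.023, 0.073, 0.997, 1324.037], [0.0, 0.0, 0.0, 1.0]]
```

View pics/top0.png

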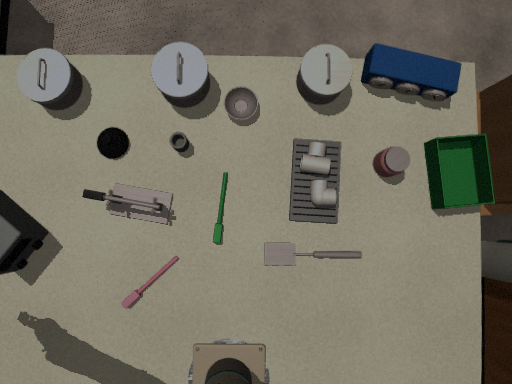

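View pics/scene0.png

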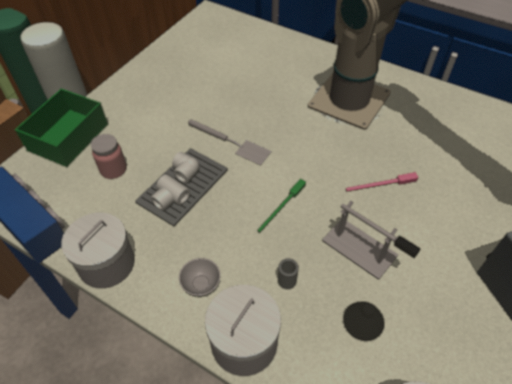

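The top view shows three bar-shaped things: a black-handled steel one on the stand (handle at 93,195), a green one at (220,208) and a pink one at (150,282). Only the first matches the description: it has a black handle and a steel shaft, and lies on the stand. The tee is the upper fitting on the board, at (317,160), with its branch pointing up (+x). The elbow is at (322,193).

I'll confirm this in one enlarged crop.

```bash
python3 - <<'E'
from h import *
a=cv2.imread('pics/top0.png');b=cv2.imread('pics/scene0.png')
r=lambda i,x,y,w,h:cv2.resize(i[y:y+h,x:x+w],(400,300),interpolation=cv2.INTER_CUBIC)
cv2.imwrite('pics/crop1.png',np.vstack([np.hstack([r(a,77,170,100,75),r(a,265,130,120,90)]),np.hstack([r(b,315,190,120,90),r(b,125,140,120,90)])]))
E
```

```text
(no output)
```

View pics/crop1.png

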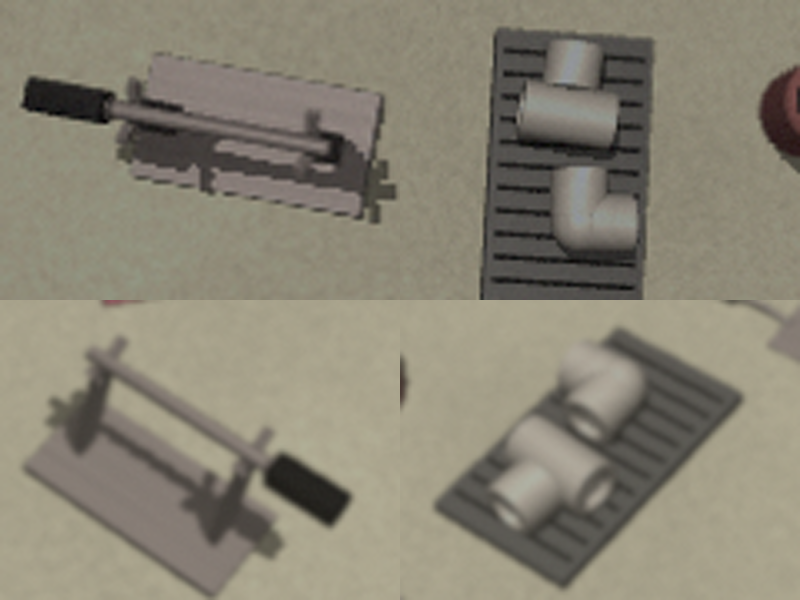

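The crop confirms it: a black handle on a steel shaft lying in the stand, handle towards +y. The tee's run is at about (315,165) and its open left bore end at about (301,163). The elbow sits below it in the image, nearer the robot.

```bash
python3 - <<'E'
from h import *
import pickle
o=pickle.load(open('o.pkl','rb'));t,s=o['top'],o['scene']
def blob(im,box,f):
    x,y,w,h=box;m=np.zeros(im['pixels'].shape[:2],np.uint8);m[y:y+h,x:x+w]=f(im['pixels'][y:y+h,x:x+w].astype(int))*255
    n,l,st,c=cv2.connectedComponentsWithStats(m);k=1+st[1:,4].argmax();p=np.argwhere(l==k)[:,::-1].astype(np.float32)
    return c[k],cv2.minAreaRect(p),st[k]
dark=lambda a:a.max(2)<45
ct,rt,_=blob(t,(78,183,28,22),dark);cs,rs,_=blob(s,(385,225,45,40),dark)
print('handle',ct,rt,cs,rs)
def tri(u,v):
    o1,d1=ray(t,u,pose(t));o2,d2=ray(s,v,pose(s));d1=d1[0];d2=d2[0]
    k=np.linalg.lstsq(np.c_[d1,-d2],o2-o1,rcond=None)[0];a,b=o1+k[0]*d1,o2+k[1]*d2;return (a+b)/2,np.linalg.norm(a-b)
print(tri(ct,cs),plane(t,[ct],120,pose(t)),plane(s,[cs],120,pose(s)))
# board: dark grey
x=t['pixels'];print(x[215,315],x[160,317],x[190,315],x[200,120])
bt=blob(t,(280,130,70,100),lambda a:a.max(2)>105 if 0 else (a.max(2)<100))
print('board',bt)
tp=np.array([[301.3,163.6],[329.6,166.6]]) # run ends
P=plane(t,tp,45,pose(t));print('tee ends',P,P.mean(0))
sh=np.array([[104.5,197],[159.5,206.7]]);print('shaft',plane(t,sh,120,pose(t)))
for n,u,z in(('sleeve',(179,142),50),('mask',(112,143),40),('elbow',(320,192),39),('greentip',(225,175),5),('pink',(128,300),5),('dish',(241,104),20)):print(n,plane(t,[u],z,pose(t)).round())
w=ctrl.get_image('wrist');print(w['fx'],w['cx'],w['cy'],w['D'],np.round(w['mount'],3).tolist())
E
```

```text
handle [ 93.09433962 194.81761006] ((93.77027130126953, 194.87838745117188), (21.536266326904297, 7.726752281188965), 9.462322235107422) [406.40952381 246.4       ] ((406.2768249511719, 246.36265563964844), (23.12580108642578, 9.106194496154785), 31.607501983642578)
(array([517.8884745 , 360.5200412 , 118.80255238]), np.float64(2.535384177663324)) [[517.35359987 361.36128091 120.        ]] [[519.46410476 359.41239595 120.        ]]
[14 11 11] [146 140 130] [147 140 132] [107 101  97]
board (array([313.41459257, 184.07978179]), ((314.9530334472656, 180.89227294921875), (48.77459716796875, 82.93783569335938), 3.012787342071533), array([ 289,  139,   52,   85, 2933], dtype=int32))
tee ends [[ 616.26255443 -200.97914764   45.        ]
 [ 608.7331371  -281.85229293   45.        ]] [ 612.49784576 -241.41572029   45.        ]
shaft [[511.90793804 330.61692062 120.        ]
 [487.90902049 183.79013052 120.        ]]
sleeve [[673. 146.  50.]]
mask [[670. 338.  40.]]
elbow [[ 537. -255.   39.]]
greentip [[585.  16.   5.]]
pink [[223. 290.   5.]]
dish [[792. -28.  20.]]
288.5948280483106 252.57238767786663 190.74471449224464 [-0.05907251  0.          0.          0.          0.        ] [[0.0, 0.946, 0.323, 83.87], [1.0, -0.0, -0.001, -0.44], [-0.0, 0.323, -0.946, -69.843], [0.0, 0.0, 0.0, 1.0]]
```

Call:
send_rows:
  rows:
    - [[-4,-1.5,0,0,0,0.14],[-8,-3,0,0,0,0.28],[-12,-4.5,0,0,0,0.42],[-16,-6,0,0,0,0.56],[-20,-7.5,0,0,0,0.7],[-24,-9,0,0,0,0.84],[-28,-10.5,0,0,0,0.98],[-32,-12,0,0,0,1.12],[-35,-13,0,0,0,1.26],[-36.6,-13.7,0,0,0,1.389]]

```text
clock: 1.15
eef_pos: [519.8, 356.9, 303.9]
tool_rot: [3.14, 0.001, 1.4]
force: [0.2, -0.9, -0.0]
width: 85.3
gripper_force: 0.0
```

Call:
send_rows:
  rows:
    - [[0,0,0,0,0,0],[0,0,0,0,0,0],[0,0,0,0,0,0],[0,0,0,0,0,0]]

```text
clock: 1.55
eef_pos: [515.8, 361.7, 303.8]
tool_rot: [-3.14, -0.001, 1.414]
force: [0.1, 0.0, 0.3]
width: 85.4
gripper_force: 0.0
```

```bash
python3 - <<'E'
from h import *
import pickle
T=tool();w=ctrl.get_image('wrist');save(w,'w1.png');pickle.dump((T,w),open('w1.pkl','wb'))
s=ctrl.read_state();print(s['eef_pos'],s['tool_rot'],s['qpos'],s['clock'])
E
```

```text
[516.02494391 361.46415119 303.89534422] [-3.14079241e+00 -5.96198136e-04  1.41303308e+00] [-0.90186403  0.63082904  0.41568398  1.58436702 -0.29042729  0.98820586
 -0.55418291] 1.6
```

View pics/w1.png

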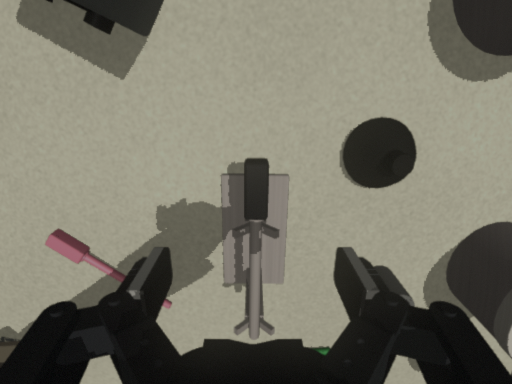

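The wrist view shows the bar end-on below the camera: the black handle at about (256,190), the shaft from (255,222) to (254,337), and the stand's base beneath it. The mask is at (378,152).

```bash
python3 - <<'E'
from h import *
import pickle
T,w=pickle.load(open('w1.pkl','rb'));E=pose(w,T);p=w['pixels'].astype(int)
m=(p.max(2)<60);m[:,:240]=0;m[:,275:]=0;m[:150]=0;m[225:]=0
for r in range(154,224,4):
    c=np.flatnonzero(m[r]);print(r,c.min() if len(c) else None,c.max() if len(c) else None,p[r,256])
for r in range(240,335,12): print(r,p[r,243:268].max(1).tolist())
for u,z in(((256.5,160),131),((256.5,213),131),((256.5,219),120),((254,337),120),((256,188),131)):print(u,plane(w,[u],z,E).round(1))
E
```

```text
154 None None [161 158 139]
158 None None [90 87 75]
162 245 267 [43 42 37]
166 244 267 [50 47 43]
170 244 267 [49 48 43]
174 244 268 [49 47 43]
178 244 267 [48 47 41]
182 244 267 [47 46 41]
186 244 267 [45 43 39]
190 244 267 [43 42 38]
194 244 267 [42 41 38]
198 244 267 [41 40 37]
202 244 267 [40 40 36]
206 244 267 [39 38 35]
210 244 267 [39 38 34]
214 244 266 [39 37 34]
218 245 265 [34 32 29]
222 None None [100  95  89]
240 [128, 132, 132, 132, 132, 129, 89, 70, 71, 75, 77, 80, 82, 81, 81, 78, 74, 74, 94, 129, 136, 137, 134, 132, 132]
252 [127, 131, 130, 132, 131, 129, 90, 70, 72, 75, 78, 82, 83, 88, 120, 123, 118, 110, 113, 132, 136, 136, 135, 132, 132]
264 [129, 131, 130, 131, 131, 128, 94, 91, 104, 117, 123, 130, 133, 133, 132, 128, 116, 103, 127, 134, 136, 135, 134, 131, 132]
276 [81, 82, 79, 74, 71, 70, 71, 91, 106, 118, 125, 130, 133, 132, 130, 124, 111, 83, 82, 130, 135, 135, 133, 132, 131]
288 [157, 157, 136, 84, 61, 65, 74, 94, 110, 120, 126, 130, 132, 131, 128, 120, 108, 75, 79, 119, 156, 158, 157, 158, 160]
300 [162, 158, 110, 68, 59, 61, 77, 97, 113, 121, 127, 130, 131, 130, 127, 116, 101, 72, 71, 90, 154, 159, 158, 160, 160]
312 [159, 140, 94, 64, 58, 61, 82, 100, 116, 124, 126, 130, 130, 128, 124, 110, 91, 73, 70, 76, 108, 155, 158, 160, 158]
324 [72, 84, 99, 108, 111, 92, 89, 103, 119, 125, 127, 130, 128, 126, 119, 105, 84, 100, 101, 93, 81, 73, 71, 71, 71]
(256.5, 160) [[522.7 389.1 131. ]]
(256.5, 213) [[515.3 340.4 131. ]]
(256.5, 219) [[513.7 329.5 120. ]]
(254, 337) [[488.5 183.6 120. ]]
(256, 188) [[518.5 364.2 131. ]]
```

Call:
send_rows:
  rows:
    - [[-4,1.4,0,0,0,0],[-8,2.9,0,0,0,0],[-12,4.3,0,0,0,0],[-16,5.8,0,0,0,0],[-20,7.2,0,0,0,0],[-24,8.7,0,0,0,0],[-28,10.1,0,0,0,0],[-32,11.6,0,0,0,0],[-36,13,0,0,0,0],[-40,14.5,0,0,0,0]]

```text
clock: 2.6
eef_pos: [596.2, -58.7, 304.1]
tool_rot: [3.141, -0.001, 1.412]
force: [0.0, -0.1, 0.2]
width: 85.3
gripper_force: 0.0
```

Call:
send_rows:
  rows:
    - [[-4,1.5,0,0,0,-0.02],[-8,3,0,0,0,-0.04],[-11.8,4.3,0,0,0,-0.065],[-11.8,4.3,0,0,0,-0.065],[-11.8,4.3,0,0,0,-0.065],[-11.8,4.3,0,0,0,-0.065],[-11.8,4.3,0,0,0,-0.065]]

```text
clock: 3.3
eef_pos: [619.9, -179.1, 303.8]
tool_rot: [-3.141, -0.001, 1.478]
force: [-0.6, -0.5, -0.3]
width: 85.8
gripper_force: 0.0
```

```bash
python3 - <<'E'
from h import *
import pickle
T=tool();w=ctrl.get_image('wrist');save(w,'w2.png');pickle.dump((T,w),open('w2.pkl','wb'))
s=ctrl.read_state();print(s['eef_pos'],s['tool_rot'],s['qpos'],s['clock'])
E
```

```text
[ 619.89901716 -179.26277693  303.91404306] [-3.14144768e+00 -9.63886209e-04  1.47757176e+00] [ 0.01854978  0.64826023  0.37850105  1.53795564 -0.26817742  1.00726779
  0.37813715] 3.35
```

View pics/w2.png

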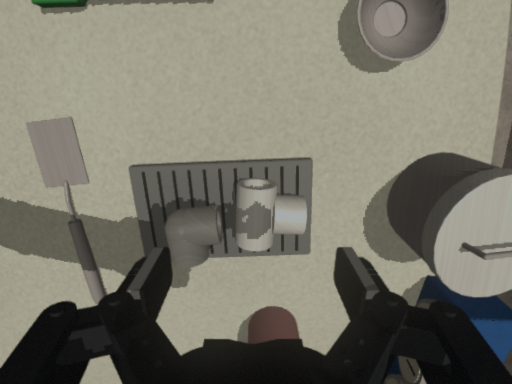

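The wrist view shows the tee's run at columns 236–277 and rows 178–250, its open bore end at (257,184), and the branch to the right (+x) at (292,215). The elbow is to the left, at about (195,225).

```bash
python3 - <<'E'
from h import *
import pickle
T,w=pickle.load(open('w2.pkl','rb'));E=pose(w,T);p=w['pixels'].astype(int)
for r in (176,178,180,182,184,186,188,190,192,195,198,240,244,247,249,251,253): print(r,p[r,230:284].max(1).tolist())
print(E[:3,3])
E
```

```text
176 [100, 100, 99, 97, 59, 44, 50, 84, 98, 99, 100, 100, 100, 101, 99, 100, 99, 100, 98, 70, 49, 46, 70, 96, 100, 99, 100, 101, 101, 101, 101, 101, 101, 101, 97, 60, 46, 54, 95, 101, 101, 101, 100, 101, 100, 101, 101, 101, 101, 99, 71, 50, 49, 72]
178 [99, 100, 99, 96, 60, 45, 48, 81, 95, 80, 78, 77, 78, 79, 80, 83, 85, 88, 91, 86, 87, 87, 93, 99, 100, 100, 100, 101, 101, 99, 97, 96, 91, 95, 93, 64, 51, 56, 93, 100, 101, 101, 100, 100, 101, 101, 101, 101, 100, 98, 65, 47, 48, 72]
180 [99, 99, 99, 97, 60, 40, 41, 60, 76, 74, 80, 84, 87, 93, 100, 113, 120, 131, 141, 148, 154, 157, 158, 159, 160, 160, 161, 161, 162, 159, 157, 154, 148, 138, 131, 117, 108, 97, 92, 92, 92, 94, 95, 100, 100, 100, 101, 101, 101, 98, 74, 50, 48, 72]
182 [98, 98, 97, 79, 53, 38, 40, 66, 83, 87, 89, 90, 93, 106, 118, 128, 138, 144, 151, 156, 158, 161, 162, 164, 165, 166, 166, 167, 168, 168, 165, 161, 158, 154, 147, 141, 133, 125, 114, 103, 95, 91, 91, 91, 92, 96, 100, 101, 101, 98, 74, 49, 48, 72]
184 [98, 98, 96, 70, 48, 40, 57, 84, 89, 89, 88, 87, 86, 94, 114, 128, 138, 145, 151, 156, 155, 157, 159, 165, 166
[... 2486 characters left out ...]
50, 70, 99, 114, 130, 138, 149, 155, 158, 160, 161, 161, 164, 167, 166, 167, 164, 165, 167, 166, 162, 160, 158, 156, 154, 146, 125, 88, 61, 59, 94, 98, 97, 98, 97, 98, 98, 98, 97, 97, 94, 60, 48, 57]
251 [95, 96, 96, 96, 96, 96, 96, 95, 84, 55, 46, 62, 91, 97, 97, 97, 98, 100, 103, 107, 112, 113, 113, 103, 102, 109, 121, 124, 124, 117, 113, 108, 104, 102, 100, 97, 95, 64, 57, 66, 94, 98, 98, 98, 98, 99, 98, 97, 97, 98, 96, 83, 74, 83]
253 [97, 95, 96, 96, 96, 97, 96, 97, 97, 92, 91, 94, 95, 97, 96, 96, 97, 96, 97, 97, 97, 97, 97, 94, 93, 94, 97, 97, 97, 98, 97, 97, 97, 97, 97, 98, 98, 97, 97, 98, 98, 99, 98, 97, 98, 98, 97, 98, 99, 98, 98, 98, 97, 97]
[627.01846298 -96.39812769 373.78323044]
```

```bash
python3 - <<'E'
from h import *
import pickle
T,w=pickle.load(open('w2.pkl','rb'));E=pose(w,T)
A=plane(w,[(256.3,190),(254.6,242)],42,E);print(A)
B=plane(w,[(256.3,189.3),(254.3,250.7)],64,E);print(B,np.linalg.norm(B[0]-B[1]))
d=A[0]-A[1];d/=np.linalg.norm(d);print('dir',d,'yaw',np.arctan2(-d[0],d[1]));y=B[:,1].mean()
c=A[0]+d*(y-A[0,1])/d[1];print('center',c)
o=pickle.load(open('o.pkl','rb'))
for n in('top','scene'): print(n,proj(o[n],[[c[0],c[1],39],[c[0]+40*d[0],c[1]+40*d[1],39],[c[0]-40*d[0],c[1]-40*d[1],39],[618.,-201,39]],pose(o[n])).round(1).tolist())
E
```

```text
[[ 621.10282951 -208.11689588   42.        ]
 [ 612.6478077  -278.6827418    42.        ]]
[[ 621.56889745 -199.87625967   64.        ]
 [ 612.15396769 -278.52459454   64.        ]] 79.20985720832986
dir [0.11896657 0.99289826 0.        ] yaw -0.11924899288812264
center [ 617.37847914 -239.20042711   42.        ]
top [[314.3, 163.6], [300.5, 161.8], [328.2, 165.5], [301.0, 163.3]]
scene [[173.3, 189.2], [184.1, 196.5], [162.7, 182.1], [184.6, 195.2]]
```

```bash
python3 - <<'E'
from h import *
import pickle
o=pickle.load(open('o.pkl','rb'));t=o['top'];p=t['pixels'].astype(int).max(2)
for c in(303,305,307,325,327,328): print(c,p[150:182,c].tolist())
for r in (160,164,168): print(r,p[r,296:336].tolist())
# centroid scene
s=o['scene']['pixels'].astype(int).max(2);
for c in(162,166,170,174,178,182,186): print(c,s[165:215,c].tolist())
E
```

```text
303 [83, 71, 33, 76, 109, 124, 137, 140, 145, 146, 148, 150, 151, 142, 139, 128, 117, 111, 99, 82, 62, 46, 29, 20, 77, 84, 83, 82, 85, 42, 42, 81]
305 [84, 67, 31, 64, 99, 120, 134, 139, 143, 146, 151, 152, 149, 147, 139, 131, 123, 113, 104, 89, 70, 49, 21, 15, 42, 79, 81, 86, 84, 45, 33, 79]
307 [84, 73, 41, 61, 85, 116, 128, 139, 144, 145, 147, 146, 149, 145, 142, 136, 126, 115, 108, 95, 75, 57, 32, 8, 43, 77, 83, 82, 84, 43, 31, 76]
325 [52, 46, 43, 28, 29, 45, 53, 92, 113, 129, 137, 139, 146, 147, 148, 149, 147, 142, 135, 124, 115, 110, 93, 75, 42, 38, 42, 43, 74, 80, 102, 118]
327 [81, 79, 82, 48, 32, 73, 80, 86, 111, 124, 132, 140, 143, 146, 147, 151, 148, 144, 137, 127, 120, 110, 96, 79, 42, 31, 42, 43, 77, 79, 73, 46]
328 [79, 82, 82, 47, 30, 74, 81, 85, 111, 122, 132, 137, 142, 146, 146, 144, 151, 145, 139, 126, 115, 107, 82, 46, 18, 29, 41, 52, 79, 80, 69, 31]
160 [81, 78, 78, 77, 52, 135, 125, 148, 151, 151, 147, 147, 146, 148, 148, 145, 144, 146, 146, 145, 145, 146, 142, 141, 140, 139, 137, 140, 136, 137, 133, 132, 132, 129, 93, 50, 47, 58, 54, 57]
164 [84, 85, 88, 85, 13
[... 1313 characters left out ...]
]
178 [132, 137, 148, 157, 157, 142, 109, 84, 83, 96, 117, 136, 141, 126, 101, 78, 85, 112, 136, 149, 158, 164, 169, 171, 173, 173, 174, 171, 167, 161, 153, 140, 123, 109, 100, 96, 92, 87, 81, 74, 76, 87, 92, 90, 87, 77, 68, 75, 87, 92]
182 [164, 167, 171, 173, 173, 175, 168, 149, 124, 105, 98, 107, 122, 146, 159, 146, 112, 81, 73, 94, 121, 141, 152, 158, 160, 156, 140, 116, 100, 92, 95, 98, 110, 131, 151, 156, 146, 120, 92, 74, 67, 69, 80, 90, 92, 91, 88, 89, 88, 86]
186 [174, 174, 174, 174, 171, 167, 162, 158, 153, 144, 134, 122, 106, 96, 93, 91, 86, 80, 75, 74, 71, 81, 103, 117, 110, 91, 80, 78, 90, 111, 133, 144, 147, 137, 117, 92, 79, 85, 90, 92, 89, 88, 84, 86, 86, 81, 74, 76, 96, 124]
```

Call:
send_rows:
  rows:
    - [[4,-1.2,0,0,0,0],[8,-2.4,0,0,0,0],[12,-3.6,0,0,0,0],[16,-4.7,0,0,0,0],[20,-5.8,0,0,0,0],[24,-7,0,0,0,0],[28,-8.1,0,0,0,0],[32,-9.3,0,0,0,0],[36,-10.5,0,0,0,0],[40,-11.6,0,0,0,0]]

```text
clock: 4.35
eef_pos: [541.3, 230.7, 304.2]
tool_rot: [3.142, -0.001, 1.477]
force: [1.2, 0.3, 0.5]
width: 85.7
gripper_force: 0.0
```

Call:
send_rows:
  rows:
    - [[4,-1.2,0,0,0,0.03],[8,-2.4,0,0,0,0.06],[12.1,-3.5,0,0,0,0.078],[12.1,-3.5,0,0,0,0.078],[12.1,-3.5,0,0,0,0.078],[12.1,-3.5,0,0,0,0.078],[12.1,-3.5,0,0,0,0.078]]

```text
clock: 5.05
eef_pos: [519.8, 350.2, 304.2]
tool_rot: [3.141, 0.0, 1.395]
force: [0.6, 0.4, -0.3]
width: 85.0
gripper_force: 0.0
```

Call:
send_rows:
  rows:
    - [[0,0,3,0,0,0],[0,0,6,0,0,0],[0,0,6,0,0,0],[0,0,6,0,0,0],[0,0,6,0,0,0]]

```text
clock: 5.55
eef_pos: [520.5, 351.6, 245.7]
tool_rot: [3.139, -0.002, 1.396]
force: [0.1, -0.1, -0.7]
width: 85.6
gripper_force: 0.0
```

```bash
python3 - <<'E'
from h import *
for _ in range(3):
    T=tool();w=ctrl.get_image('wrist');s=ctrl.read_state();print(s['eef_pos'],s['tool_rot'])
E=pose(w,T);p=w['pixels'].astype(int).max(2);save(w,'w3.png')
# shaft/handle columns at expected rows
for P in([518.4,358,131],[513.9,332,126],[505,280,126],[518.4,358,120],[501,257,120]): print(P,proj(w,[P],E).round(1))
for r in(190,200,210,220,230,260,280,300,320): print(r,p[r,232:284].tolist())
E
```

```text
[520.39837548 351.8358     245.73586523] [ 3.13926103e+00 -2.12974397e-03  1.39616822e+00]
[520.20609568 351.90775945 245.62428449] [ 3.13950966e+00 -2.04699408e-03  1.39638580e+00]
[519.9775883  351.97567774 245.38035667] [ 3.13984980e+00 -1.82158276e-03  1.39660790e+00]
[518.4, 358, 131] [[249.  210.7]]
[513.9, 332, 126] [[249.3 241.1]]
[505, 280, 126] [[249.8 299.3]]
[518.4, 358, 120] [[249.1 204.9]]
[501, 257, 120] [[250.  316.8]]
190 [46, 43, 42, 46, 45, 47, 47, 46, 46, 47, 46, 47, 47, 47, 46, 47, 48, 47, 47, 47, 46, 47, 48, 46, 48, 47, 48, 46, 47, 44, 43, 72, 132, 138, 139, 140, 141, 140, 139, 138, 138, 139, 140, 142, 141, 140, 140, 141, 142, 141, 140, 140]
200 [50, 39, 39, 41, 43, 44, 43, 44, 45, 42, 43, 43, 44, 44, 42, 45, 44, 44, 44, 45, 45, 44, 43, 42, 45, 44, 43, 44, 44, 42, 42, 72, 131, 137, 138, 140, 141, 140, 138, 138, 138, 139, 141, 142, 140, 140, 140, 142, 141, 140, 139, 139]
210 [56, 38, 37, 37, 40, 41, 41, 41, 40, 40, 41, 41, 41, 41, 41, 41, 39, 41, 41, 43, 41, 40, 41, 41, 40, 41, 42, 40, 42, 39, 38, 49, 84, 101, 91, 87, 96, 133, 139, 138, 139, 139, 141, 141, 140, 1
[... 759 characters left out ...]
 72, 75, 78, 81, 83, 83, 85, 82, 82, 87, 111, 117, 112, 102, 131, 133, 134, 137, 141, 140, 140, 136, 135, 136, 135, 135, 134, 134, 135, 138, 139, 138, 138, 139, 140, 139, 136, 135, 136, 138, 138]
300 [83, 82, 82, 82, 84, 84, 83, 84, 82, 77, 70, 88, 102, 117, 122, 129, 134, 137, 137, 137, 136, 132, 123, 113, 84, 73, 72, 81, 126, 139, 139, 138, 137, 136, 136, 136, 133, 133, 133, 134, 138, 139, 137, 138, 140, 139, 137, 135, 135, 138, 139, 138]
320 [164, 163, 163, 162, 163, 165, 166, 162, 131, 82, 63, 82, 91, 109, 121, 127, 131, 135, 136, 136, 135, 131, 122, 110, 84, 73, 71, 72, 94, 160, 166, 164, 162, 163, 164, 165, 163, 163, 162, 161, 163, 164, 164, 165, 166, 167, 166, 165, 164, 162, 160, 160]
```

Call:
send_rows:
  rows:
    - [[0.15,-0.3,2,0,0,0],[0.15,-0.3,4,0,0,0],[0.15,-0.3,5.5,0,0,0],[0.15,-0.3,6.5,0,0,0],[0.15,-0.3,6.9,0,0,0],[0.15,-0.3,6.9,0,0,0],[0.15,-0.3,6.9,0,0,0],[0.15,-0.3,6.9,0,0,0],[0.15,-0.3,6.9,0,0,0]]

```text
clock: 6.6
eef_pos: [516.9, 354.0, 175.5]
tool_rot: [3.141, -0.001, 1.397]
force: [-0.9, -0.2, 0.0]
width: 85.4
gripper_force: 0.0
```

```bash
python3 - <<'E'
from h import *
for _ in range(2):
    T=tool();w=ctrl.get_image('wrist');s=ctrl.read_state();print(s['eef_pos'],s['tool_rot'],s['force'])
E=pose(w,T);p=w['pixels'].astype(int).max(2);save(w,'w4.png')
for r in(180,200,220,240): print(r,p[r,210:290:2].tolist())
print(proj(w,[[517.7,358,131],[501,257,120]],E))
E
```

```text
[516.80262473 353.9248893  175.43510956] [ 3.14099551e+00 -7.00994608e-04  1.39678030e+00] [ 0.37602056  0.19040385 -1.12357116]
[516.73380386 353.89815053 175.30810988] [ 3.14114083e+00 -5.40848227e-04  1.39687425e+00] [-0.09473771 -0.23320887 -0.61302461]
180 [165, 167, 169, 170, 168, 167, 165, 167, 169, 168, 167, 166, 168, 170, 170, 169, 169, 166, 164, 168, 168, 166, 167, 167, 164, 160, 162, 165, 169, 169, 165, 167, 169, 170, 170, 170, 169, 166, 164, 161]
200 [172, 157, 108, 105, 104, 102, 103, 107, 108, 108, 106, 92, 53, 43, 41, 41, 42, 44, 43, 43, 43, 42, 42, 43, 44, 42, 41, 41, 42, 42, 46, 60, 159, 171, 168, 164, 166, 166, 164, 166]
220 [92, 127, 99, 84, 85, 85, 85, 84, 83, 69, 36, 36, 40, 39, 39, 39, 39, 39, 40, 40, 39, 40, 39, 39, 40, 39, 39, 41, 41, 40, 41, 41, 39, 38, 68, 84, 85, 102, 105, 97]
240 [84, 84, 83, 82, 83, 83, 85, 83, 81, 78, 32, 28, 31, 34, 34, 34, 32, 33, 34, 34, 35, 33, 33, 33, 33, 34, 34, 34, 34, 34, 36, 36, 36, 33, 80, 83, 83, 85, 85, 84]
[[254.11741754 271.84762796]
 [255.26748476 397.52767119]]
```

Call:
send_rows:
  rows:
    - [[0,0,0,0,0,0],[0,0,0,0,0,0],[0,0,0,0,0,0],[0,0,0,0,0,0],[0,0,0,0,0,0],[0,0,0,0,0,0],[0,0,0,0,0,0],[0,0,0,0,0,0],[0,0,0,0,0,0],[0,0,0,0,0,0]]
  grip: 255

```text
clock: 7.7
eef_pos: [517.1, 353.7, 175.1]
tool_rot: [3.14, -0.0, 1.397]
force: [3.0, -0.4, 1.3]
width: 21.5
gripper_force: 62.1
```

Call:
send_rows:
  rows:
    - [[0,0,0,0,0,0],[0,0,-1,0,0,0],[0,0,-2,0,0,0],[0,0,-3.5,0,0,0],[0,0,-5,0,0,0],[0,0,-6,0,0,0],[0,0,-6,0,0,0],[0,0,-6,0,0,0]]

```text
clock: 8.5
eef_pos: [516.4, 353.8, 235.2]
tool_rot: [-3.142, -0.0, 1.397]
force: [-0.4, -0.4, -1.6]
width: 21.2
gripper_force: 61.8
```

```bash
python3 - <<'E'
from h import *
s=ctrl.read_state();print(s['eef_pos'],s['tool_rot'],s['force'],s['torque'],s['width'])
for n in('scene','top'):
    im=ctrl.get_image(n);save(im,n+'1.png')
a=cv2.imread('pics/top1.png');b=cv2.imread('pics/scene1.png')
r=lambda i,x,y,w,h:cv2.resize(i[y:y+h,x:x+w],(400,300),interpolation=cv2.INTER_CUBIC)
cv2.imwrite('pics/crop2.png',np.hstack([r(a,57,150,140,105),r(b,305,160,140,105)]))
E
```

```text
[516.41774017 353.81444828 235.16805799] [-3.14153615e+00 -3.06951581e-04  1.39685014e+00] [-0.36926719 -0.3700964  -1.63011461] [0.11021697 0.02355924 0.02118112] 21.229697686462764
```

View pics/crop2.png

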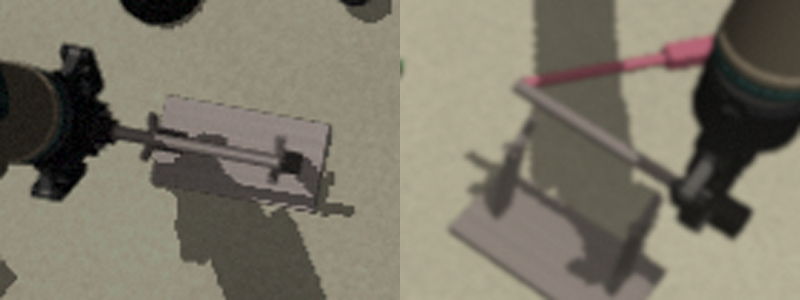

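The bar is held level above the stand. The tip is at about (156,205) in top and (346,190) in scene.

```bash
python3 - <<'E'
from h import *
import pickle
o=pickle.load(open('o.pkl','rb'));t,s=o['top'],o['scene']
def tri(u,v):
    o1,d1=ray(t,u,pose(t));o2,d2=ray(s,v,pose(s));d1=d1[0];d2=d2[0]
    k=np.linalg.lstsq(np.c_[d1,-d2],o2-o1,rcond=None)[0];a,b=o1+k[0]*d1,o2+k[1]*d2;return (a+b)/2,np.linalg.norm(a-b)
print(tri((156.3,205.3),(346.5,190.5)))
d=np.array([.1716,.985,0]);g=np.array([516.4,353.8,180])
for L in(173,): print(g-d*L,[proj(i,[g-d*L],pose(i)).round(1) for i in(t,s)])
E
```

```text
(array([488.29011579, 185.49705759, 174.54621394]), np.float64(6.925217687931501))
[486.7132 183.395  180.    ] [array([[155.4, 206.4]]), array([[344.8, 188.2]])]
```

Call:
send_rows:
  rows:
    - [[-2,1.2,0,0,0,0],[-6,3.5,0,0,0,-0.01],[-10,5.8,0,0,0,-0.02],[-14,8.1,0,0,0,-0.03],[-18,10.5,0,0,0,-0.04],[-22,12.8,0,0,0,-0.05],[-26,15.1,0,0,0,-0.054],[-29.5,17.1,0,0,0,-0.054],[-32,18.6,0,0,0,-0.054],[-32.5,18.9,0,0,0,-0.054]]

```text
clock: 9.6
eef_pos: [646.9, -5.2, 234.3]
tool_rot: [3.141, 0.004, 1.444]
force: [0.9, -0.1, -2.4]
width: 20.8
gripper_force: 61.8
```

Call:
send_rows:
  rows:
    - [[0,0,1,0,0,0],[0,0,3,0,0,0],[0,0,5.5,0,0,0],[0,0,8,0,0,0],[0,0,10,0,0,0],[0,0,10,0,0,0],[0,0,10,0,0,0],[0,0,10,0,0,0]]

```text
clock: 10.4
eef_pos: [647.0, 1.8, 135.8]
tool_rot: [3.14, -0.001, 1.452]
force: [0.2, -0.1, -1.0]
width: 21.1
gripper_force: 61.7
```

```bash
python3 - <<'E'
from h import *
for n in('scene','top'):
    im=ctrl.get_image(n);save(im,n+'2.png')
s=ctrl.read_state();print(s['eef_pos'],s['tool_rot'],s['force'],s['clock'],s['qpos'])
a=cv2.imread('pics/top2.png');b=cv2.imread('pics/scene2.png')
r=lambda i,x,y,w,h:cv2.resize(i[y:y+h,x:x+w],(400,300),interpolation=cv2.INTER_CUBIC)
cv2.imwrite('pics/crop3.png',np.hstack([r(a,220,120,120,90),r(b,140,140,140,105)]))
E
```

```text
[647.15021237   1.36474902 136.13574371] [ 3.13947581e+00 -4.91431354e-04  1.45129366e+00] [-0.50764984  1.22693757 -1.66840862] 10.5 [-0.20643268  0.84642302  0.27632516  1.65904354 -0.33113885  0.68029077
  0.1205254 ]
```

View pics/crop3.png

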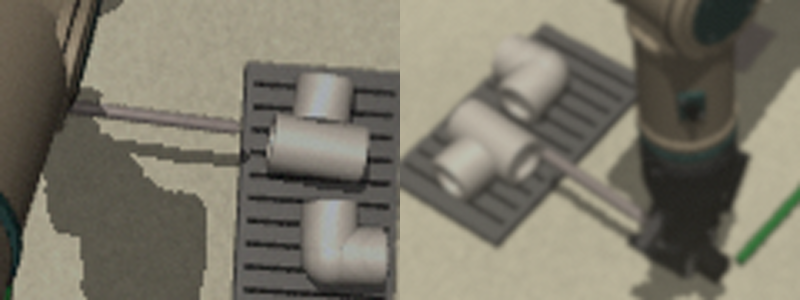

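```bash
python3 - <<'E'
from h import *
import pickle
o=pickle.load(open('o.pkl','rb'));t,s=o['top'],o['scene']
for L in(60,100,140,172):
    P=np.array([647.1-.119*L,1.4-.993*L,80.9]);print(L,[proj(i,[P],pose(i)).round(1).tolist() for i in(t,s)])
a=cv2.imread('pics/top2.png').max(2).astype(int);b=cv2.imread('pics/scene2.png').max(2).astype(int)
for c in(258,268,278,288,291,293):print('t',c,a[145:168,c].tolist())
for c in(190,195,200,205,210,215):print('s',c,b[190:222,c].tolist())
print('row157',a[157,284:300],a[158,284:300])
E
```

```text
60 [[[251.3, 152.8]], [[223.5, 214.7]]]
100 [[[265.8, 154.7]], [[211.4, 206.6]]]
140 [[[280.1, 156.6]], [[199.7, 198.8]]]
172 [[[291.6, 158.1]], [[190.5, 192.6]]]
t 258 [161, 161, 163, 164, 166, 167, 166, 123, 141, 132, 96, 125, 163, 168, 165, 162, 160, 98, 88, 89, 92, 85, 88]
t 268 [162, 164, 160, 162, 162, 160, 165, 165, 122, 127, 137, 104, 100, 153, 161, 164, 167, 164, 102, 89, 90, 85, 88]
t 278 [158, 158, 160, 158, 164, 164, 167, 163, 163, 124, 120, 139, 117, 94, 150, 157, 160, 162, 163, 163, 98, 87, 85]
t 288 [168, 164, 160, 161, 158, 157, 155, 161, 164, 164, 143, 122, 137, 122, 92, 155, 166, 167, 162, 161, 164, 107, 90]
t 291 [160, 164, 170, 169, 168, 161, 163, 162, 167, 165, 167, 135, 112, 127, 105, 156, 159, 157, 161, 167, 166, 106, 88]
t 293 [76, 57, 57, 57, 62, 66, 75, 75, 77, 83, 83, 86, 88, 91, 90, 94, 96, 95, 96, 98, 63, 52, 52]
s 190 [95, 99, 110, 120, 115, 101, 87, 87, 95, 98, 96, 90, 83, 85, 92, 95, 88, 82, 86, 107, 136, 159, 172, 179, 179, 179, 179, 177, 178, 176, 176, 179]
s 195 [75, 74, 87, 103, 119, 133, 134, 126, 109, 94, 88, 79, 72, 81, 89, 92, 100, 122, 151, 17
[... 157 characters left out ...]
 107, 123, 145, 164, 176, 178, 177, 177, 177, 177, 177, 175, 176]
s 205 [88, 79, 78, 98, 130, 157, 172, 175, 173, 166, 155, 144, 138, 133, 125, 122, 141, 161, 172, 165, 142, 114, 102, 109, 136, 164, 178, 180, 179, 177, 179, 180]
s 210 [159, 171, 174, 174, 174, 172, 172, 175, 177, 177, 177, 176, 170, 160, 146, 140, 135, 127, 121, 133, 158, 170, 166, 142, 115, 102, 108, 125, 147, 166, 178, 179]
s 215 [176, 177, 177, 176, 173, 168, 155, 134, 114, 103, 100, 100, 100, 99, 104, 116, 133, 142, 141, 138, 131, 123, 129, 150, 171, 176, 159, 129, 107, 106, 120, 147]
row157 [129 134 134 137 137 133 132 112  95  88  95  95  98  97  96  99] [107 112 118 121 122 125 125 127  98  91  99  66  43  54  53  53]
```

Call:
send_rows:
  rows:
    - [[0,-0.1,1,0,0,0],[0,-0.1,2,0,0,0],[0,-0.1,3,0,0,0],[0,-0.1,4,0,0,0],[0,-0.1,4,0,0,0],[0,-0.1,4,0,0,0],[0,-0.1,4,0,0,0],[0,-0.1,4,0,0,0]]

```text
clock: 11.3
eef_pos: [645.8, 1.0, 95.4]
tool_rot: [3.141, -0.0, 1.451]
force: [0.1, 0.4, -1.6]
width: 21.1
gripper_force: 61.7
```

```bash
python3 - <<'E'
from h import *
import pickle
ims={n:ctrl.get_image(n) for n in('scene','top')}
for n in ims: save(ims[n],n+'3.png')
s=ctrl.read_state();p=np.array(s['eef_pos']);ps=s['tool_rot'][2];print(p,s['tool_rot'],s['force'],s['clock'])
d=np.array([np.cos(ps),np.sin(ps),0])
c=np.array([617.4,-239.5,39]);g=p-[0,0,55.2]
print('axis at tee end/centre',g+d*((c[1]-g[1])/d[1]),'L',(g-c)@d)
a=cv2.imread('pics/top3.png').max(2).astype(int);b=cv2.imread('pics/scene3.png').max(2).astype(int)
for L in(60,100,140,172): print(L,[proj(ims[n],[g-d*L],pose(ims[n])).round(1).tolist() for n in('top','scene')])
for c in(262,272,282,290):print('t',c,a[145:172,c].tolist())
for c in(196,202,208):print('s',c,b[195:225,c].tolist())
E
```

```text
[645.73799769   1.1132269   95.33543899] [ 3.14081039e+00 -1.60984448e-04  1.45083133e+00] [-0.07135597 -0.29535649 -0.32485761] 11.4
axis at tee end/centre [ 616.7335581  -239.5          40.13543899] L 242.27531712867085
60 [[[251.1, 155.4]], [[224.7, 223.5]]]
100 [[[265.0, 157.3]], [[212.9, 215.5]]]
140 [[[279.0, 159.1]], [[201.4, 207.8]]]
172 [[[290.1, 160.6]], [[192.4, 201.7]]]
t 262 [160, 161, 165, 168, 167, 163, 159, 158, 160, 158, 123, 128, 135, 99, 128, 95, 85, 88, 86, 150, 161, 162, 168, 162, 165, 166, 102]
t 272 [163, 164, 166, 164, 161, 164, 166, 162, 160, 162, 166, 127, 122, 136, 111, 85, 153, 102, 89, 87, 86, 151, 160, 158, 163, 162, 165]
t 282 [160, 159, 159, 157, 154, 163, 164, 166, 163, 165, 163, 161, 144, 123, 135, 122, 83, 155, 102, 84, 86, 88, 149, 163, 160, 162, 161]
t 290 [159, 164, 165, 162, 162, 159, 161, 160, 163, 163, 161, 159, 160, 163, 123, 120, 143, 162, 165, 106, 89, 88, 88, 155, 156, 161, 162]
s 196 [98, 97, 94, 93, 92, 86, 89, 109, 130, 136, 132, 117, 102, 97, 100, 111, 138, 165, 180, 182, 181, 182, 182, 180, 179, 179, 176, 178, 178, 179]
s 202 [82, 101, 129, 157, 171, 175, 177, 178, 178, 178, 169, 156, 143, 138, 132, 118, 103, 96, 98, 108, 124, 149, 170, 176, 175, 176, 176, 179, 180, 179]
s 208 [174, 173, 175, 176, 179, 179, 178, 177, 177, 178, 178, 174, 173, 173, 167, 154, 143, 138, 133, 120, 104, 97, 100, 111, 137, 163, 176, 179, 180, 179]
```

Call:
send_rows:
  rows:
    - [[-1,0,0,0,0,0],[-2.5,0,0,0,0,0],[-4,0,0,0,0,0],[-5.5,0,0,0,0,0],[-6.5,0,0,0,0,0],[-7,0,0,0,0,0],[-7,0,0,0,0,0],[-7,0,0,0,0,0]]

```text
clock: 12.2
eef_pos: [637.2, -67.7, 94.8]
tool_rot: [-3.141, -0.001, 1.451]
force: [0.7, -0.2, -1.9]
width: 20.9
gripper_force: 61.8
```

Call:
send_rows:
  rows:
    - [[-1,0,0,0,0,0],[-2.5,0,0,0,0,0],[-4,0,0,0,0,0],[-5.5,0,0,0,0,0],[-7,0,0,0,0,0],[-8,0,0,0,0,0],[-8.1,0,0,0,0,0],[-8.1,0,0,0,0,0],[-8.1,0,0,0,0,0],[-8.1,0,0,0,0,0]]

```text
clock: 13.2
eef_pos: [627.6, -147.5, 94.8]
tool_rot: [-3.142, -0.001, 1.452]
force: [-0.3, 0.4, -1.7]
width: 20.9
gripper_force: 61.8
```

```bash
python3 - <<'E'
from h import *
im=ctrl.get_image('top');save(im,'top4.png');i2=ctrl.get_image('scene');save(i2,'scene4.png')
s=ctrl.read_state();print(s['eef_pos'],s['tool_rot'],s['force'],s['torque'],s['clock'])
a=cv2.imread('pics/top4.png');b=cv2.imread('pics/scene4.png')
r=lambda i,x,y,w,h:cv2.resize(i[y:y+h,x:x+w],(400,300),interpolation=cv2.INTER_CUBIC)
cv2.imwrite('pics/crop4.png',np.hstack([r(a,260,120,120,90),r(b,120,140,140,105)]))
E
```

```text
[ 627.55865124 -147.90936302   94.83405357] [-3.14151405e+00 -4.15364689e-04  1.45207242e+00] [-0.49705206 -0.66546556 -1.58253596] [ 0.11015035 -0.01555302 -0.01813422] 13.3
```

View pics/crop4.png

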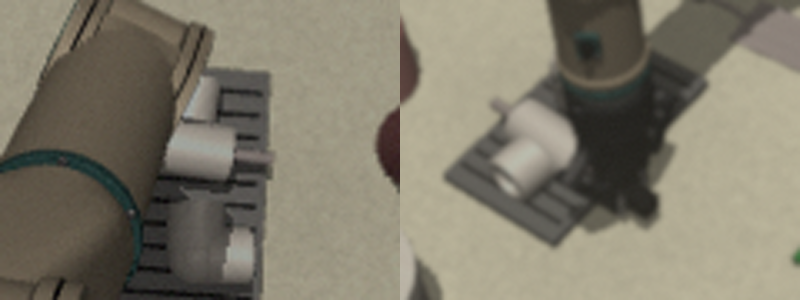

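The bar is threaded: its tip sticks out of the tee's right end at top pixel (342,168), and the tee has not moved. Now I'll lift slowly.

Call:
send_rows:
  rows:
    - [[0,0,-0.5,0,0,0],[0,0,-1,0,0,0],[0,0,-1.3,0,0,0],[0,0,-1.6,0,0,0],[0,0,-2,0,0,0],[0,0,-2.4,0,0,0],[0,0,-2.8,0,0,0],[0,0,-3.2,0,0,0],[0,0,-3.6,0,0,0],[0,0,-4,0,0,0]]

```text
clock: 14.3
eef_pos: [627.3, -148.8, 135.2]
tool_rot: [-3.141, -0.0, 1.451]
force: [-0.8, 0.0, -4.4]
width: 21.1
gripper_force: 61.5
```

Call:
send_rows:
  rows:
    - [[0,0,-0.4,0,0,0],[0,0,-0.8,0,0,0],[0,0,-1.2,0,0,0],[0,0,-1.6,0,0,0],[0,0,-2,0,0,0],[0,0,-2.4,0,0,0],[0,0,-2.8,0,0,0],[0,0,-3.2,0,0,0],[0,0,-3.6,0,0,0],[0,0,-4,0,0,0]]

```text
clock: 15.3
eef_pos: [627.3, -148.8, 175.2]
tool_rot: [-3.142, -0.0, 1.451]
force: [-0.2, -0.3, -3.8]
width: 21.2
gripper_force: 61.5
```

Call:
send_rows:
  rows:
    - [[0,0,-0.6,0,0,0],[0,0,-1.4,0,0,0],[0,0,-2.2,0,0,0],[0,0,-3,0,0,0],[0,0,-4,0,0,0],[0,0,-5,0,0,0],[0,0,-6,0,0,0],[0,0,-6.5,0,0,0],[0,0,-6.5,0,0,0],[0,0,-6.5,0,0,0]]

```text
clock: 16.3
eef_pos: [627.2, -148.7, 239.7]
tool_rot: [-3.141, -0.0, 1.451]
force: [-0.2, -0.3, -3.4]
width: 21.1
gripper_force: 61.4
```

```bash
python3 - <<'E'
from h import *
im=ctrl.get_image('top');save(im,'top5.png');i2=ctrl.get_image('scene');save(i2,'scene5.png')
s=ctrl.read_state();print(s['eef_pos'],s['tool_rot'],s['force'],s['torque'],s['clock'],s['width'])
a=cv2.imread('pics/top5.png');b=cv2.imread('pics/scene5.png')
r=lambda i,x,y,w,h:cv2.resize(i[y:y+h,x:x+w],(400,300),interpolation=cv2.INTER_CUBIC)
cv2.imwrite('pics/crop5.png',np.hstack([r(a,260,120,120,90),r(b,100,100,180,135)]))
E
```

```text
[ 627.02637058 -148.66904644  239.29364207] [-3.14034498e+00 -2.00236574e-04  1.45081852e+00] [ 0.23965597  0.28548172 -4.09898786] [ 0.30601541 -0.07010936  0.00348024] 16.4 21.07468947399473
```

View pics/crop5.png

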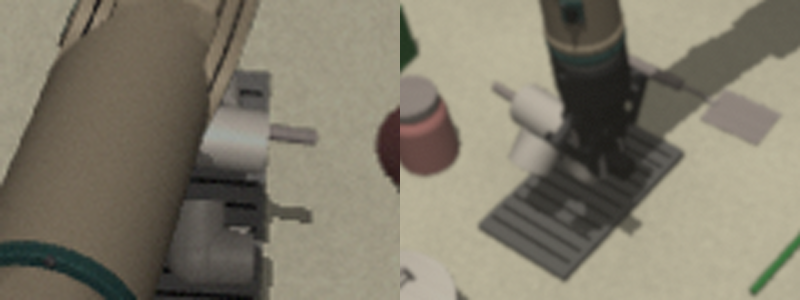

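```bash
python3 - <<'E'
from h import *
import pickle
o=pickle.load(open('o.pkl','rb'));
for z in(184,178,172): print(z,[proj(o[n],[[606.8,-317.5,z]],pose(o[n])).round(1).tolist() for n in('top','scene')])
E
```

```text
184 [[[354.1, 161.0]], [[142.9, 138.1]]]
178 [[[353.6, 161.4]], [[143.4, 139.7]]]
172 [[[353.0, 161.7]], [[143.8, 141.4]]]
```

Call:
send_rows:
  rows:
    - [[0.3,-0.1,-0.5,0,0,0],[1,-0.3,-1.5,0,0,0],[2,-0.7,-2.5,0,0,0],[3.5,-1.2,-3.5,0,0,0],[5.5,-1.9,-4.5,0,0,0],[7.8,-2.7,-5,0,0,0],[10.3,-3.6,-5,0,0,0.01],[12.8,-4.5,-5,0,0,0.01],[15.3,-5.3,-5,0,0,0.02],[17.8,-6.2,-5,0,0,0.02]]

```text
clock: 17.4
eef_pos: [586.6, 38.1, 291.0]
tool_rot: [3.14, -0.001, 1.432]
force: [0.5, 0.2, -2.9]
width: 20.8
gripper_force: 61.5
```

Call:
send_rows:
  rows:
    - [[2.5,-0.9,0,0,0,0.003],[5,-1.7,0,0,0,0.007],[7.5,-2.6,0,0,0,0.01],[10,-3.4,0,0,0,0.014],[12.5,-4.3,0,0,0,0.017],[15,-5.2,0,0,0,0.02],[17.5,-6,0,0,0,0.024],[20,-6.9,0,0,0,0.027],[22.2,-7.7,0,0,0,0.03],[24,-8.4,0,0,0,0.034]]

```text
clock: 18.4
eef_pos: [536.0, 288.1, 291.0]
tool_rot: [3.141, -0.002, 1.4]
force: [0.2, 0.4, -3.6]
width: 21.1
gripper_force: 61.5
```

```bash
python3 - <<'E'
from h import *
s=ctrl.read_state();p=np.array(s['eef_pos']);r=s['tool_rot'];print(p,r,s['force'],s['clock'])
D=R.from_euler('xyz',r).as_matrix().T@(np.array([516.9,353.75,289])-p);print(D/10,r[2]-1.397)
E
```

```text
[535.99018954 288.07644153 291.02382313] [ 3.14123999e+00 -2.31798902e-03  1.39964735e+00] [ 0.15470706  0.40425001 -3.56629273] 18.4
[ 6.14578546 -2.99972083  0.21557086] 0.0026473460424691897
```

Call:
send_rows:
  rows:
    - [[1.5,-0.7,0,0,0,0.003],[2.8,-1.4,0,0,0,0.003],[4,-2,0,0,0,0.003],[4.9,-2.4,0,0,0,0.003],[5.5,-2.7,0,0,0,0.003],[5.7,-2.8,0,0,0,0.003],[5.8,-2.8,0,0,0,0.003],[5.8,-2.8,0,0,0,0.003],[5.8,-2.8,0,0,0,0.003],[5.8,-2.8,0,0,0,0.003]]

```text
clock: 19.4
eef_pos: [520.2, 346.1, 290.0]
tool_rot: [3.141, 0.0, 1.393]
force: [0.4, 0.3, -3.9]
width: 21.4
gripper_force: 61.5
```

Call:
send_rows:
  rows:
    - [[0,0,0,0,0,0],[0,0,0,0,0,0],[0,0,0,0,0,0],[0,0,0,0,0,0],[0,0,0,0,0,0],[0,0,0,0,0,0],[0,0,0,0,0,0],[0,0,0,0,0,0],[0,0,0,0,0,0],[0,0,0,0,0,0]]

```text
clock: 20.4
eef_pos: [519.9, 346.7, 289.9]
tool_rot: [-3.142, -0.0, 1.394]
force: [0.3, -0.6, -3.6]
width: 20.9
gripper_force: 61.5
```

```bash
python3 - <<'E'
from h import *
im=ctrl.get_image('top');save(im,'top6.png');i2=ctrl.get_image('scene');save(i2,'scene6.png')
s=ctrl.read_state();p=np.array(s['eef_pos']);r=s['tool_rot'];print(p,r,s['force'],s['clock'])
D=R.from_euler('xyz',r).as_matrix().T@(np.array([516.9,353.75,175.2])-p);print(D/10,r[2]-1.397)
d=np.array([np.cos(r[2]),np.sin(r[2]),0]);g=p-[0,0,55.2]
for L in(60,97,134,171): print(L,[proj(i,[g-d*L],pose(i)).round(1).tolist() for i in(im,i2)])
a=cv2.imread('pics/top6.png');b=cv2.imread('pics/scene6.png')
q=lambda i,x,y,w,h:cv2.resize(i[y:y+h,x:x+w],(400,300),interpolation=cv2.INTER_CUBIC)
cv2.imwrite('pics/crop6.png',np.hstack([q(a,57,150,140,105),q(b,305,130,140,105)]))
E
```

```text
[519.92449675 346.66982907 289.8933267 ] [-3.14156954e+00 -1.72493777e-05  1.39381980e+00] [ 0.70326678  0.47201401 -4.07754967] 20.5
[ 0.64351286 -0.42210981 11.46935353] -0.0031801956864974112
60 [[[108.2, 195.7]], [[389.0, 199.4]]]
97 [[[123.2, 198.6]], [[374.1, 190.3]]]
134 [[[138.2, 201.5]], [[359.7, 181.5]]]
171 [[[153.4, 204.4]], [[345.7, 173.0]]]
```

View pics/crop6.png

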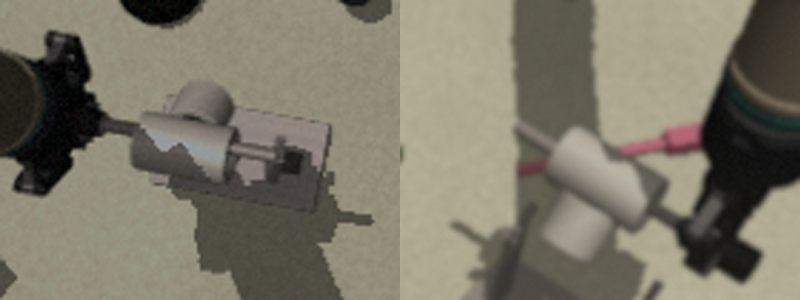

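```bash
python3 - <<'E'
from h import *
import pickle
T,w=pickle.load(open('w1.pkl','rb'));E=pose(w,T);p=w['pixels'].astype(int)
v=w['pixels'][215:345,215:295];cv2.imwrite('pics/up.png',cv2.cvtColor(cv2.resize(v,None,fx=5,fy=5,interpolation=cv2.INTER_CUBIC)[:600],cv2.COLOR_RGB2BGR))
U=plane(w,[(235,229),(278,229),(238,325),(272,325)],132,E);print(U)
n=(U[0]+U[1])/2;f=(U[2]+U[3])/2;print(n,f,(n+f)/2,np.linalg.norm(n-f),np.arctan2(n[0]-f[0],n[1]-f[1]))
E
```

```text
[[493.15609918 327.97523264 132.        ]
 [532.56716772 321.76515524 132.        ]
 [476.09926265 215.26179957 132.        ]
 [511.97417488 209.61639331 132.        ]]
[512.86163345 324.87019394 132.        ] [494.03671876 212.43909644 132.        ] [503.44917611 268.65464519 132.        ] 113.99618018659174 0.16589627179394548
```

View pics/up.png

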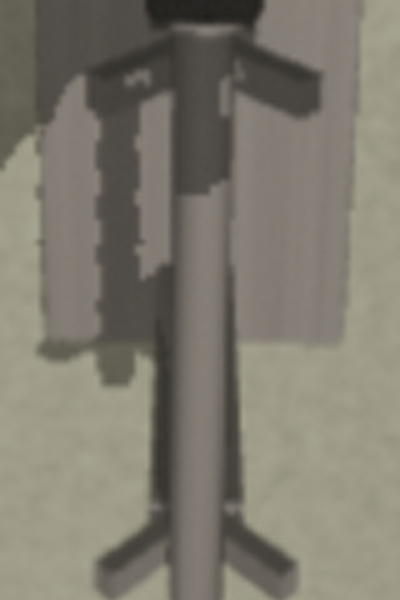

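The enlarged crop shows both V's around the shaft. The near upright's arm ends are centred on row 234 and the far one's on row 331, with the handle's inner end just above the near V.

```bash
python3 - <<'E'
from h import *
import pickle
T,w=pickle.load(open('w1.pkl','rb'));E=pose(w,T)
U=plane(w,[(233.3,234),(278,234),(235,331),(273.5,331)],131,E)
n=(U[0]+U[1])/2;f=(U[2]+U[3])/2;m=(n+f)/2;print(n,f,m,np.linalg.norm(n-f))
d=np.array([.168,.986,0]);print('handle inner',plane(w,[(254.5,219.5)],120,E),'expected bar mid if', plane(w,[(254.5,219.5)],120,E)-75*d,'from tip',plane(w,[(254,337)],120,E)+75*d)
E
```

```text
[511.22232246 319.36218676 131.        ] [491.80401658 203.28585182 131.        ] [501.51316952 261.32401929 131.        ] 117.68936288046335
handle inner [[511.7323143  329.29340986 120.        ]] expected bar mid if [[499.1323143  255.34340986 120.        ]] from tip [[501.09696701 257.56508458 120.        ]]
```

Call:
send_rows:
  rows:
    - [[0.3,-0.2,0,0,0,-0.003],[0.6,-0.4,0,0,0,-0.003],[0.64,-0.42,0.5,0,0,-0.003],[0.64,-0.42,1.3,0,0,-0.003],[0.64,-0.42,2.3,0,0,-0.003],[0.64,-0.42,3.3,0,0,-0.003],[0.64,-0.42,4.3,0,0,-0.003],[0.64,-0.42,5.3,0,0,-0.003],[0.64,-0.42,6.2,0,0,-0.003],[0.64,-0.42,6.8,0,0,-0.003]]

```text
clock: 21.5
eef_pos: [516.7, 353.5, 220.7]
tool_rot: [-3.141, 0.001, 1.397]
force: [-1.6, -0.5, -3.2]
width: 20.9
gripper_force: 61.4
```

Call:
send_rows:
  rows:
    - [[0,0,0.2,0,0,0],[0,0,0.2,0,0,0],[0,0,0.2,0,0,0],[0,0,0.2,0,0,0],[0,0,0.2,0,0,0],[0,0,0.2,0,0,0],[0,0,0.2,0,0,0],[0,0,0.2,0,0,0],[0,0,0.2,0,0,0],[0,0,0.2,0,0,0]]

```text
clock: 22.5
eef_pos: [516.9, 353.7, 219.9]
tool_rot: [-3.142, 0.0, 1.397]
force: [0.3, -0.2, -4.0]
width: 20.8
gripper_force: 61.4
```

```bash
python3 - <<'E'
from h import *
im=ctrl.get_image('top');save(im,'top7.png');i2=ctrl.get_image('scene');save(i2,'scene7.png')
s=ctrl.read_state();p=np.array(s['eef_pos']);r=s['tool_rot'];print(p,r,s['force'],s['clock'])
D=R.from_euler('xyz',r).as_matrix().T@(np.array([516.9,353.75,175.2])-p);print(D/10,r[2]-1.397)
a=cv2.imread('pics/top7.png');b=cv2.imread('pics/scene7.png')
q=lambda i,x,y,w,h:cv2.resize(i[y:y+h,x:x+w],(400,300),interpolation=cv2.INTER_CUBIC)
cv2.imwrite('pics/crop7.png',np.hstack([q(a,77,160,100,75),q(b,315,170,120,90)]))
E
```

```text
[516.93677093 353.70789399 219.88738423] [-3.14158267e+00 -2.18035566e-05  1.39680372e+00] [-0.13353105 -0.55743601 -3.3403625 ] 22.6
[ 3.41302879e-03 -4.30586516e-03  4.46873854e+00] -0.000196277469943551
```

View pics/crop7.png

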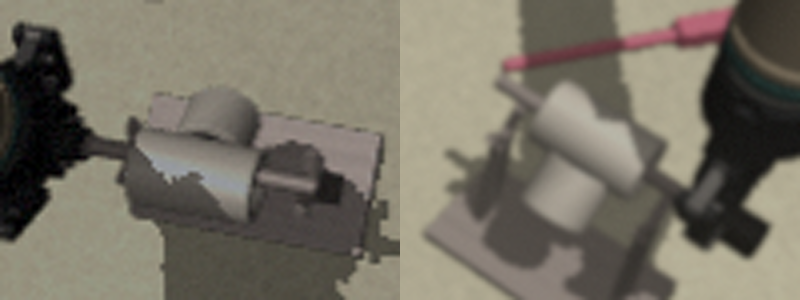

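I've viewed 12 pictures, two over the limit of 10, so from here I work from pixel measurements only. Before lowering, I'll check how the tee sits along the bar relative to the uprights.

```bash
python3 - <<'E'
from h import *
import pickle
o=pickle.load(open('o.pkl','rb'));t=o['top'];E=pose(t)
d=np.array([.1732,.9849,0]);n=np.array([.9849,-.1732,0]);m=np.array([501.5,261.3,0])
a=cv2.imread('pics/top7.png').astype(int).max(2)
# scan along lines parallel to bar, on the tee top generator and +-10 mm beside it
for off in(-18,-12,-6,0,6,12,18):
    z=154+np.sqrt(625-off**2); s=np.arange(-60,75,2.)
    P=np.array([517,353.7,0])+n*off; base=P-d*((P-m)@d)
    uv=proj(t,base+d*s[:,None]+[0,0,z],E)
    v=cv2.remap(a.astype(np.float32),uv[:,0].astype(np.float32),uv[:,1].astype(np.float32),cv2.INTER_LINEAR).ravel().astype(int)
    print(off,v.tolist())
# near / far upright V arm ends in the first top image
b=cv2.imread('pics/top0.png').astype(int).max(2)
for off in(-16,-13,13,16):
    s=np.arange(-80,82,2.);P=np.array([517,353.7,0])+n*off; base=P-d*((P-m)@d)
    uv=proj(t,base+d*s[:,None]+[0,0,120+abs(off)*.8],E)
    print('U',off,cv2.remap(b.astype(np.float32),uv[:,0].astype(np.float32),uv[:,1].astype(np.float32),cv2.INTER_LINEAR).ravel().astype(int).tolist())
E
```

```text
-18 [72, 71, 72, 71, 71, 72, 67, 59, 61, 67, 68, 79, 118, 135, 138, 137, 137, 137, 138, 138, 136, 136, 114, 98, 86, 79, 78, 80, 81, 82, 79, 81, 80, 79, 81, 81, 81, 80, 79, 81, 81, 82, 82, 79, 80, 82, 82, 79, 79, 79, 78, 74, 58, 71, 101, 136, 148, 149, 149, 150, 149, 151, 151, 149, 149, 150, 149, 144]
-12 [72, 73, 72, 72, 70, 66, 64, 70, 79, 79, 79, 96, 133, 150, 154, 154, 152, 152, 153, 153, 153, 152, 151, 151, 151, 151, 120, 104, 94, 91, 88, 89, 90, 93, 106, 95, 124, 147, 140, 96, 88, 89, 89, 89, 88, 88, 88, 89, 87, 86, 83, 75, 78, 116, 142, 150, 148, 148, 149, 150, 149, 152, 150, 143, 125, 104, 93, 64]
-6 [64, 63, 62, 70, 75, 73, 67, 65, 67, 64, 63, 109, 138, 150, 153, 154, 153, 154, 154, 155, 155, 154, 155, 156, 157, 158, 145, 130, 104, 96, 103, 130, 155, 159, 158, 157, 157, 158, 156, 155, 154, 151, 146, 104, 86, 86, 85, 85, 85, 83, 77, 67, 78, 87, 91, 86, 78, 87, 93, 91, 87, 75, 57, 43, 39, 34, 23, 13]
0 [137, 130, 128, 131, 134, 136, 139, 133, 122, 97, 80, 106, 137, 150, 150, 149, 149, 150, 149, 151, 150, 149, 150, 151, 151, 151, 151, 151, 152, 151, 150, 151, 154, 154, 153, 151,
[... 1919 characters left out ...]
142, 142, 141, 139, 139, 139, 139, 139, 142, 141, 138, 139, 139, 140, 140, 140, 139, 140, 140, 138, 137, 138, 140, 141, 139, 137, 137, 137, 138, 139, 140, 138, 137, 136, 136, 130, 131, 135, 138, 135, 134, 132, 126, 116, 102, 82, 63, 74, 83, 91, 114, 133, 144, 144, 139, 132, 131, 134, 135, 142, 143]
U 16 [141, 141, 140, 140, 132, 114, 92, 75, 78, 91, 109, 131, 135, 137, 138, 138, 138, 138, 137, 138, 139, 138, 137, 138, 138, 138, 138, 138, 137, 136, 135, 137, 138, 137, 137, 137, 138, 138, 138, 137, 137, 138, 138, 138, 137, 136, 136, 134, 133, 134, 137, 136, 135, 135, 136, 136, 134, 133, 137, 135, 134, 133, 133, 117, 99, 81, 65, 76, 84, 94, 121, 139, 146, 144, 143, 143, 143, 143, 144, 144, 144]
```

Call:
send_rows:
  rows:
    - [[-0.2,0,0,0,0,0],[-0.4,0,0,0,0,0],[-0.4,0,0.5,0,0,0],[-0.4,0,1,0,0,0],[-0.4,0,1.6,0,0,0],[-0.4,0,2.2,0,0,0],[-0.4,0,2.8,0,0,0],[-0.4,0,3.2,0,0,0],[-0.4,0,3.2,0,0,0],[-0.4,0,3.2,0,0,0]]

```text
clock: 23.6
eef_pos: [516.3, 349.8, 187.9]
tool_rot: [3.142, -0.0, 1.397]
force: [-0.1, 0.7, -3.4]
width: 21.1
gripper_force: 61.4
```

Call:
send_rows:
  rows:
    - [[0,0,0.3,0,0,0],[0,0,0.6,0,0,0],[0,0,0.9,0,0,0],[0,0,1.1,0,0,0],[0,0,1.2,0,0,0],[0,0,1.3,0,0,0],[0,0,1.3,0,0,0],[0,0,1.3,0,0,0],[0,0,1.3,0,0,0],[0,0,1.3,0,0,0]]

```text
clock: 24.6
eef_pos: [516.5, 349.7, 175.1]
tool_rot: [3.141, -0.0, 1.397]
force: [0.9, -1.5, -0.3]
width: 20.9
gripper_force: 61.9
```

Call:
send_rows:
  rows:
    - [[0,0,0.05,0,0,0],[0,0,0.1,0,0,0],[0,0,0.1,0,0,0],[0,0,0.1,0,0,0],[0,0,0.1,0,0,0]]

```text
clock: 25.1
eef_pos: [516.6, 349.7, 174.9]
tool_rot: [3.141, -0.001, 1.396]
force: [0.8, -1.7, 5.9]
width: 21.3
gripper_force: 63.0
```

```bash
python3 - <<'E'
from h import *
im=ctrl.get_image('top');save(im,'top8.png');i2=ctrl.get_image('scene');save(i2,'scene8.png')
s=ctrl.read_state();p=np.array(s['eef_pos']);r=s['tool_rot'];print(p,r,s['force'],s['torque'],s['clock'])
d=np.array([np.cos(r[2]),np.sin(r[2]),0]);n=np.array([d[1],-d[0],0]);g=p-[0,0,55.2]
# tee ends along its top generator (axis ~109)
a=im['pixels'].max(2).astype(np.float32)
for off in(0,8):
    sd=np.arange(30,150,2.);P=g-d*sd[:,None]+n*off;P[:,2]=109+np.sqrt(625-off**2)
    uv=proj(im,P,pose(im)).astype(np.float32);print(off,cv2.remap(a,uv[:,0],uv[:,1],cv2.INTER_LINEAR).ravel().astype(int).tolist())
# shaft tip height: scan across the shaft near the tip in the scene view
b=i2['pixels'].max(2).astype(int)
for L in(150,160,172): 
    u,v=proj(i2,[g-d*L],pose(i2))[0];print(L,u.round(1),v.round(1),b[int(v)-10:int(v)+12,int(round(u))].tolist())
E
```

```text
[516.61839345 349.6758553  174.90094842] [ 3.14084089e+00 -6.67888090e-04  1.39645921e+00] [-0.47089926 -0.74048024  6.08935683] [-0.42379718  0.10749773  0.05228767] 25.2
0 [67, 67, 66, 64, 65, 66, 66, 67, 69, 66, 64, 67, 79, 81, 82, 88, 127, 142, 155, 154, 154, 153, 154, 155, 154, 153, 153, 154, 152, 152, 154, 155, 154, 153, 152, 151, 152, 152, 151, 154, 152, 151, 151, 152, 152, 152, 151, 151, 151, 147, 134, 101, 77, 81, 108, 124, 132, 140, 139, 135]
8 [108, 98, 67, 53, 50, 51, 49, 39, 40, 43, 44, 52, 93, 135, 139, 138, 137, 137, 136, 137, 138, 137, 138, 137, 136, 136, 136, 137, 136, 136, 136, 136, 135, 135, 134, 134, 134, 134, 134, 134, 133, 133, 134, 132, 131, 132, 132, 132, 132, 132, 123, 96, 68, 53, 50, 57, 65, 71, 71, 70]
150 347.5 208.1 [178, 178, 177, 171, 161, 152, 140, 128, 126, 131, 135, 129, 112, 93, 85, 103, 124, 139, 147, 150, 149, 144]
160 344.1 205.9 [177, 176, 178, 180, 179, 177, 176, 175, 169, 155, 142, 132, 119, 107, 95, 93, 94, 90, 88, 90, 79, 71]
172 339.9 203.2 [178, 177, 176, 177, 178, 177, 178, 179, 176, 168, 155, 136, 117, 116, 137, 163, 171, 164, 158, 160, 167, 167]
```

Call:
send_rows:
  rows:
    - [[0,0,-0.08,0,0,0],[0,0,-0.08,0,0,0],[0,0,-0.08,0,0,0]]

```text
clock: 25.5
eef_pos: [516.6, 349.7, 175.0]
tool_rot: [3.141, -0.0, 1.397]
force: [0.8, -1.5, 2.7]
width: 21.0
gripper_force: 62.3
```

Call:
send_rows:
  rows:
    - [[0,0,0,0,0,0],[0,0,0,0,0,0],[0,0,0,0,0,0],[0,0,0,0,0,0],[0,0,0,0,0,0],[0,0,0,0,0,0],[0,0,0,0,0,0],[0,0,0,0,0,0],[0,0,0,0,0,0],[0,0,0,0,0,0]]
  grip: 0

```text
clock: 26.5
eef_pos: [516.2, 349.8, 174.7]
tool_rot: [-3.142, -0.0, 1.397]
force: [-0.4, -0.7, -0.7]
width: 85.3
gripper_force: 0.0
```

Call:
send_rows:
  rows:
    - [[0,0,-0.5,0,0,0],[0,0,-1.5,0,0,0],[0,0,-3,0,0,0],[0,0,-5,0,0,0],[0,0,-8,0,0,0],[0,0,-11,0,0,0],[0,0,-13,0,0,0],[0,0,-13,0,0,0],[0,0,-13,0,0,0],[0,0,-13,0,0,0]]

```text
clock: 27.5
eef_pos: [515.6, 349.5, 303.9]
tool_rot: [-3.14, 0.001, 1.397]
force: [-0.1, -0.3, 0.0]
width: 85.3
gripper_force: 0.0
```

Call:
send_rows:
  rows:
    - [[0,0,0,0,0,0],[0,0,0,0,0,0],[0,0,0,0,0,0],[0,0,0,0,0,0],[0,0,0,0,0,0],[0,0,0,0,0,0],[0,0,0,0,0,0],[0,0,0,0,0,0],[0,0,0,0,0,0],[0,0,0,0,0,0]]

```text
clock: 28.5
eef_pos: [516.2, 349.8, 304.7]
tool_rot: [-3.142, -0.0, 1.397]
force: [0.9, 0.3, -0.7]
width: 85.4
gripper_force: 0.0
```

```bash
python3 - <<'E'
from h import *
import time
im=ctrl.get_image('top');j=ctrl.get_image('top');s=ctrl.read_state();print(s['eef_pos'],s['force'],s['width'],s['clock'])
g=np.array([516.6,349.7,120]);d=np.array([.1737,.9848,0]);n=np.array([.9848,-.1737,0])
for o in(im,j):
    a=o['pixels'].max(2).astype(np.float32)
    for off in(0,8):
        sd=np.arange(30,185,2.5);P=g-d*sd[:,None]+n*off;P[:,2]=109+np.sqrt(625-off**2)
        uv=proj(o,P,pose(o)).astype(np.float32);print(off,cv2.remap(a,uv[:,0],uv[:,1],cv2.INTER_LINEAR).ravel().astype(int).tolist())
# bar: across-scan on shaft between tee and far upright, and on handle, in wrist view
T=tool();w=ctrl.get_image('wrist');save(w,'w9.png');E=pose(w,T);p=w['pixels'].max(2).astype(int)
for P in(g+d*5.5+[0,0,11],g-d*28,g-d*165):
    u,v=proj(w,[P],E)[0];print(u.round(1),v.round(1),p[min(int(v),383),int(u)-26:int(u)+27].tolist() if v<384 else '')
E
```

```text
[516.2386844  349.76938384 304.72191059] [ 0.02221231 -0.42769368 -0.54807177] 85.40178943554588 28.6
0 [126, 121, 86, 66, 64, 67, 69, 68, 65, 68, 81, 80, 79, 81, 110, 148, 153, 151, 151, 151, 152, 152, 151, 152, 152, 151, 152, 151, 152, 150, 149, 148, 150, 150, 149, 150, 149, 149, 148, 146, 132, 94, 71, 101, 123, 131, 135, 131, 129, 126, 127, 134, 133, 131, 127, 127, 126, 85, 39, 51, 70, 72]
8 [122, 107, 83, 64, 50, 45, 40, 41, 43, 53, 71, 72, 73, 87, 121, 135, 135, 134, 134, 135, 135, 134, 136, 135, 135, 134, 135, 134, 133, 133, 133, 132, 133, 133, 132, 131, 133, 129, 129, 128, 121, 84, 57, 51, 56, 66, 73, 71, 70, 73, 71, 65, 61, 51, 45, 40, 36, 35, 41, 80, 101, 113]
0 [125, 122, 87, 67, 66, 67, 68, 66, 64, 70, 80, 80, 80, 80, 111, 147, 151, 152, 152, 152, 151, 151, 153, 152, 152, 150, 152, 153, 151, 150, 149, 150, 150, 149, 147, 149, 150, 150, 151, 148, 133, 93, 69, 100, 123, 132, 134, 132, 128, 125, 127, 133, 133, 132, 128, 126, 127, 87, 35, 52, 65, 72]
8 [123, 107, 84, 66, 52, 46, 37, 41, 39, 52, 71, 75, 73, 83, 119, 135, 136, 137, 137, 136, 135, 133, 133, 136, 134, 133, 134, 13
[... 215 characters left out ...]
 84, 81, 50, 40, 41, 44, 45, 46, 45, 44, 45, 45, 44, 45, 44, 45, 45, 45, 44, 44, 44, 45, 45, 45, 42, 43, 69, 129, 136, 137, 138, 137, 136, 135, 136, 139, 138, 138, 138, 138, 138]
253.5 214.6 [84, 84, 85, 85, 84, 85, 85, 82, 82, 81, 77, 73, 72, 71, 70, 70, 70, 75, 85, 68, 65, 86, 98, 112, 119, 125, 130, 131, 130, 132, 126, 115, 94, 88, 80, 74, 72, 71, 72, 75, 73, 84, 99, 118, 129, 132, 135, 136, 136, 137, 138, 138, 136]
253.3 326.0 [163, 163, 161, 161, 159, 160, 159, 159, 154, 141, 135, 149, 158, 160, 161, 161, 160, 160, 162, 162, 161, 156, 109, 102, 118, 126, 129, 131, 129, 126, 121, 107, 112, 156, 159, 160, 160, 159, 160, 160, 159, 159, 157, 148, 144, 152, 159, 161, 163, 164, 161, 158, 156]
```

The tee is at rest between the uprights, the bar lies in line with both notches, and the gripper is clear. I'm handing in.

```bash
python3 -c "
from cell import ctrl
print(ctrl.finish_job())"
```

```text
the job is handed in; nothing more can be done
None
```

I handed the job in at about 29 s, with no verdict shown: by my measurements the bar lies in both notches, the tee hangs still between the uprights and the gripper is clear, but I viewed 12 pictures, two over the limit of 10.

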